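Hold a drawer front against its box for screwing

TASK

The cream drawer front is to be screwed to the drawer box in the wooden cradle: first swing the cradle's steel latch arm, which lies across the box's face, a quarter turn open so that it points straight out, square to the face. Then bring the front upright against the face, pull outwards, centred and flush, its lower edge on the worktop or a few millimetres clear of it, and press it with a steady push of about 10 newtons, never shoving hard. Finish while still holding it pressed like that for the person with the screws, leaving the mug, soap bottle and screwdriver undisturbed.

Things in the scene. Friction and masses are not known exactly. Their poses are not given: they have to be found in the camera images.
- drawer_box: Open-topped light-wood drawer box 155 (x) x 130 (y) x 60 mm high, walls 10 mm, underside 16 mm above the worktop. Origin: lower edge of its closed front face, mid width. x points into the box (the push direction), y left, z up; the face is the plane x = 0. Pushed, it slides only along +x, up to 40 mm, against springs: 600 N/m, no preload (10 N = 17 mm), friction 0.2 N; it springs back.
- latch (a joint): Angle (rad) of the latch arm about its upright pivot: 0 = closed, arm across the box face (along the box's -y); grows clockwise seen from above, swinging out towards the robot; 1.571 = straight out from the face (along the box's -x); range 0 to 2.3. Friction 0.1 N m: it stays where it is left.
- latch_peg (a point): Point on the axis of the upright black round grip peg near the free end of the latch arm, 100 mm above the worktop and 100 mm from the pivot axis. The peg is 16 mm in diameter and stands from 40 to 114 mm above the worktop. The steel arm is a bar 16 mm wide, 112 mm long, 30 to 42 mm above the worktop.
- latch_pivot (a point): Pivot axis of the latch arm, 36 mm above the worktop, on a plywood foot 75 x 40 x 26 mm high. Fixed, 115 mm to the box's left (+y) of its mid plane and 12 mm before its unloaded face.
- drawer_front: Loose cream-painted wooden drawer front, 18 mm thick (x) x 150 mm wide (y) x 95 mm high (z), about 0.2 kg, standing on the worktop; dragged while pressed down it catches and tips. Origin: centre of its underside. x points from the outer side (with the pull) to the flat back, the plane x = +9 mm; z up. With the pull outwards its x lies along the box's x.
- pull (a point): Point in the brass block pull on the middle of the drawer front's outer face, 55 mm above its underside and 28 mm before the front's mid plane. The block is 20 mm wide (y) x 24 mm high and stands out 34 mm from the face; it can be gripped across its 20 mm width from above.
- mug: White ceramic mug, 80 mm in diameter and 95 mm high, to the left; leave it alone. Origin: centre of its underside.
- soap: Amber soap bottle, 60 mm in diameter and 170 mm high, at the far right; leave it alone. Origin: centre of its underside.
- screwdriver: Screwdriver about 200 mm long lying flat between the robot and the cradle; leave it alone. Origin at about its middle, on the underside.
- cradle: Fixed plywood cradle that carries the box. Origin: on the worktop below the middle of the box's unloaded face (16 mm below the box's origin); axes as the box's. Its bed, 190 mm wide and 12 mm thick, starts 45 mm behind the unloaded face, so the front can follow the box over bare worktop. How far the box's origin lies along x here shows the push.

How it is judged:
On the way, in this order (a step that is already met when the one before it is completed fails the run):
1. the latch arm is swung open to point straight out from the face (within about 8 degrees), before the front touches the box (value of joint latch between 1.42 and 1.72 rad and contact force between drawer_front and drawer_box below 0.5 N), for 0.3 s.
2. the drawer front is pressed against the box's face with 6 to 14 N (contact force between drawer_front and drawer_box between 6 and 14 N), for 0.5 s.
At the end, for the whole second after the job is handed in: The fingers hold the front still, pressed on the box face with 6-14 N, pull outwards, upright and square within 3.4 deg, centred within 8 mm, lower edge at most 8 mm above the worktop; the latch arm within 8 deg of straight out (1.42-1.72 rad) (all of step 2 and contact force between the fingers and drawer_front above 2 N and y of drawer_front in the frame of drawer_box between -0.008 and 0.008 m and z of drawer_front in the frame of drawer_box below -0.008 m and x of pull in the frame of drawer_box below -0.02 m and angle between the x axis of drawer_front and the x axis of drawer_box, either way round below 0.06 rad and angle between drawer_front's own z axis and vertical below 0.06 rad and linear speed of drawer_front below 0.01 m/s and value of joint latch between 1.42 and 1.72 rad); the arm keeps its last pose, push and grip.
It fails at once if the box is shoved with more than 22 N (contact force between drawer_front and drawer_box above 22 N).
It fails at once if the mug is moved more than 30 mm (distance of mug from where it was at the start of the episode above 0.03 m).
It fails at once if the soap bottle is moved more than 30 mm (distance of soap from where it was at the start of the episode above 0.03 m).
It fails at once if the screwdriver is moved more than 30 mm (distance of screwdriver from where it was at the start of the episode above 0.03 m).
It also fails if it takes over 64 s, if anything falls off the work surface, if the arm or the gripper's body presses on something with over 40 N, if the wrist force passes 120 N, or if a joint passes its speed limit or range.

ROBOT

A 7-joint arm with a two-finger parallel gripper is mounted at the origin on the work surface. World frame = base frame: x ahead of the robot, y to its left, z up, the work surface at z = 0. Lengths are in m, angles in rad, forces in N, time in s.
With the tool pointing down it reaches from about 0.35 to 0.9 m from the base axis. Payload 8.1 kg.
Tool frame: the origin (TCP) lies at the very end of the fingers, on their centre line; the grasp point (between the pads) lies 19 mm behind it; z points along the fingers, y is the line along which they close (so a half turn about z gives the same grasp; the last joint's range is limited). The gripper opens to 85 mm and grips with 20 to 120 N. Pads are 22 mm wide; open, the fingers measure 114 mm over their backs; the gripper's body (76 mm by 85 mm) begins 54 mm behind the grasp point. The pads swing forward as they close: fully open they stand 13 mm farther back than shut.
Start: joints at [-1.374, 0.434, 0.025, 1.573, -0.012, 1.134, -0.075], TCP at [0.185, 0.597, 0.231] pointing down, gripper open.
Joint ranges: [-2.62, 2.62], [-0.44, 2.09], [-1.27, 1.32], [0.08, 2.57], [-1.32, 4.46], [0.12, 2], [-2.74, 2.74]. Speed limits (rad/s): [2.22, 2.22, 3.01, 3.01, 3.14, 3.14, 3.14].

INTERFACE

Orientations are given as [roll, pitch, yaw] about the fixed x, y, z axes, in that order (R = Rz(yaw) Ry(pitch) Rx(roll)).
In Python, from bench import readout, vision, arm gives the robot as it stands.
- The arm moves only by the shell command python3 -m jog 'ROWS'. ROWS is JSON, one flat list of numbers, 5 for each row, row after row: the shift along the tool's x, y, z scaled (see below), then the turn about the tool's z scaled (see below), then the opening, from -1 (shut) to 1 (fully open). In form: [x, y, z, spin, grip, x, y, z, spin, grip, ...]. A call has 1 to 12 rows; each row is the pose to reach, as a shift and turn from the pose commanded when the call began, along the tool's axes at that moment; what a row does not reach only later rows make up. The controller multiplies each number of a shift by 0.5 m and each number of a turn by 0.5 rad. A row lasts 1/12 s, in which the tool goes at most 41.7 mm and 7.16 degrees, less where a joint would pass 70% of its speed; a pose out of reach is approached as far as the arm can. A call with a number of a shift or a turn outside -1 to 1 is refused whole. A call with a gripper value outside its range is refused whole. The fingers move at their own pace and stop on an object; the grip force is fixed at half the most. Time passes only in rows, so rows that repeat a pose let the fingers close. It gives the time, the measured TCP pose, the force, the opening and the grip force at its end, in the units of the state.
- readout.get_state(): the state, without advancing time (a new reading comes with each control period).
- vision.camera(name): name is "scene" or "top"; returns the picture (420x560x3 uint8, blue, green, red); there is no depth.
- vision.camera_params(name): a dict with "fx", "fy", "cx", "cy" (pixels), "extrinsics" (4x4, takes a point from camera to world coordinates). Camera axes: x right, y down, z forward; pixel columns grow to the right and rows downward; lengths in m; the calibration is good to about 2 mm. A picture is of the moment at which its call begins. camera_params takes no time and is no camera call.
- arm.finish_job(): hands the job in; it is judged then, once.
The state is a dict: "time": time; "qpos": joint angles; "joint_velocities": joint speeds; "joint_torque": joint torques, N m; "eef_pos": TCP position; "tcp_rot": TCP orientation; "ft_force": force on the tool from outside, world axes, zero at the start; "torque": the same for the moment, N m; "opening": finger opening in m; "grasp_force": force on a finger pad.
Only numpy, scipy, OpenCV 4.12 (cv2) and the standard library are available. Lean on these libraries where they do the work, as an engineer would, in place of code of your own. Each camera call takes 0.05 s, during which the arm holds its last target. There are 200 camera calls.

## Working session

There is one attempt and no reset: what is moved stays moved. The work goes in short steps, Python scripts to look and compute and a shell command to move; the robot and the scene stay as the last step left them, time stands still between calls to the robot, and variables do not carry over. Pictures are saved under pics/ and viewed, at most 10 in all, crops included, and the job is handed in when it is done.

```bash
mkdir -p pics; ls
python3 - <<'E'
from bench import readout, vision
import cv2
for n in("scene","top"):
    cv2.imwrite(f"pics/{n}0.png",vision.camera(n)); p=vision.camera_params(n); print(n,p)
s=readout.get_state(); print(s)
E
```

```text
pics
scene {'fx': 529.9634481300645, 'fy': 529.9634481300645, 'cx': 277.1514429267336, 'cy': 214.08704566716744, 'extrinsics': array([[-0.49502496,  0.45892106, -0.73779519,  1.44939885],
       [ 0.86854139,  0.28501893, -0.40546277,  0.54459811],
       [ 0.02421019, -0.84151986, -0.53968342,  0.74962212],
       [ 0.        ,  0.        ,  0.        ,  1.        ]])}
top {'fx': 407.23071974102936, 'fy': 407.23071974102936, 'cx': 283.33802890944565, 'cy': 205.36702110411997, 'extrinsics': array([[ 1.69755278e-02, -9.83912520e-01,  1.77842583e-01,
         3.77956299e-01],
       [-9.99852641e-01, -1.71593062e-02,  5.04773172e-04,
         5.43090589e-02],
       [ 2.55500269e-03, -1.77824945e-01, -9.84058820e-01,
         1.07278864e+00],
       [ 0.00000000e+00,  0.00000000e+00,  0.00000000e+00,
         1.00000000e+00]])}
{'time': 0.1, 'qpos': array([-1.37358522,  0.43512524,  0.02496637,  1.57399481, -0.01159796,
        1.13401642, -0.07509056]), 'joint_velocities': array([ 2.80520851e-04, -8.02505751e-04,  5.40351778e-04, -6.69162637e-04,
        1.81077778e-05, -8.05884111e-04, -8.64529080e-04]), 'joint_torque': array([ 4.53004322e-03, -6.71755600e+01,  1.02906179e+00, -3.16903353e+01,
        1.58359925e-02,  7.26380618e-03,  2.69001964e-05]), 'eef_pos': array([0.18450035, 0.59667321, 0.23062617]), 'tcp_rot': array([-3.14019941e+00,  1.25685702e-04,  2.84172920e+00]), 'ft_force': array([-0.44630311,  1.09861382, -0.25703829]), 'torque': array([-0.04851876, -0.00239448, -0.02305629]), 'grasp_force': 0.0, 'opening': 0.08521344056579937}
```

View pics/top0.png

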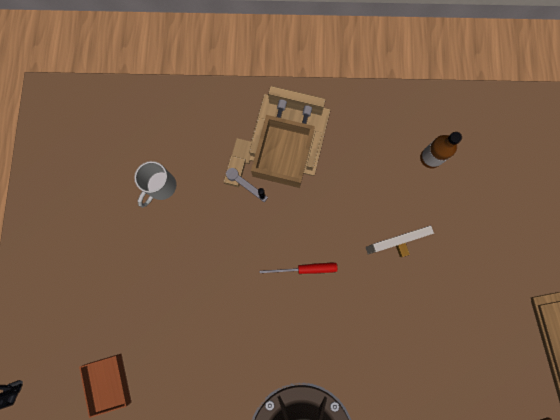

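View pics/scene0.png

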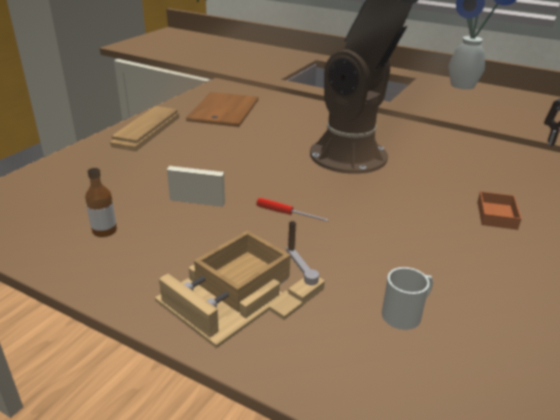

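Top view: box around (285,152), latch pivot (232,174), peg (262,193), front around (403,240) with its pull towards the robot at (403,250), screwdriver (300,269). I'll zoom in to measure these.

Run:
```python
import cv2,numpy as np
im=cv2.imread("pics/top0.png")
a=cv2.resize(im[85:215,220:340],None,fx=4.5,fy=4.5,interpolation=cv2.INTER_CUBIC)
b=cv2.resize(im[215:270,355:445],None,fx=6,fy=6,interpolation=cv2.INTER_CUBIC)[:, :]
for img,f,x0,y0 in((a,4.5,220,85),(b,6,355,215)):
    for u in range(x0,x0+130,10): cv2.line(img,(int((u-x0)*f),0),(int((u-x0)*f),6),(255,255,255),1); cv2.putText(img,str(u),(int((u-x0)*f),16),0,.35,(255,255,255),1)
    for v in range(y0,y0+130,10): cv2.line(img,(0,int((v-y0)*f)),(6,int((v-y0)*f)),(255,255,255),1); cv2.putText(img,str(v),(8,int((v-y0)*f)+4),0,.35,(255,255,255),1)
cv2.imwrite("pics/a.png",cv2.convertScaleAbs(a,alpha=1.5)); cv2.imwrite("pics/b.png",cv2.convertScaleAbs(b,alpha=1.3))
```

```text
(no output)
```

View pics/a.png

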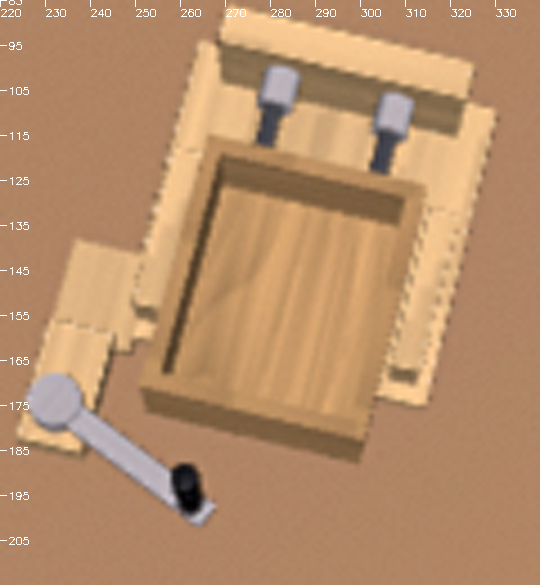

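View pics/b.png

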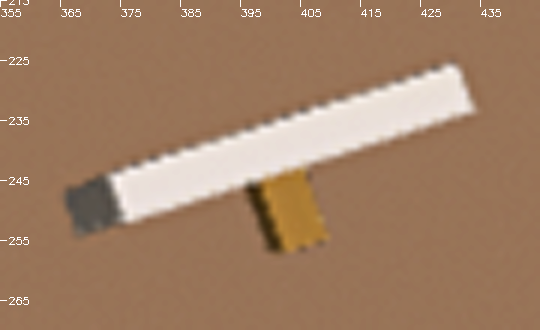

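Crop a shows box-top corners (266.2,115), (314.7,126.3), (300.7,182.8), (251.8,171.2), pivot cap (232.2,173.9) and peg top (261.1,190.1). Crop b shows front-top corners (373,244.3), (431.2,225.5), (434.2,233.3), (375.3,252.2) and pull tip corners (402.2,257), (409.7,255). Next I'll fit the poses.

```bash
cat > h.py <<'E'
import numpy as np, cv2
from scipy.optimize import least_squares
from bench import readout, vision
def proj(P,n="top"):
    p=vision.camera_params(n); E=np.linalg.inv(p["extrinsics"]); c=np.asarray(P)@E[:3,:3].T+E[:3,3]
    return np.c_[p["fx"]*c[:,0]/c[:,2]+p["cx"],p["fy"]*c[:,1]/c[:,2]+p["cy"]]
def ray(u,v,z,n="top"):
    p=vision.camera_params(n);E=p["extrinsics"];d=E[:3,:3]@[(u-p["cx"])/p["fx"],(v-p["cy"])/p["fy"],1]
    return E[:3,3]+d*(z-E[2,3])/d[2]
def place(q,L):
    L=np.asarray(L,float);c,s=np.cos(q[2]),np.sin(q[2]);return np.c_[q[0]+c*L[:,0]-s*L[:,1],q[1]+s*L[:,0]+c*L[:,1],L[:,2]]
def fit(L,uv,q0=(.4,0,0)):
    r=least_squares(lambda q:(proj(place(q,L))-uv).ravel(),q0);return r.x,np.abs(r.fun).max()
E
python3 - <<'E'
from h import *
np.set_printoptions(precision=4,suppress=True)
k=-0.4
uv=np.array([[266.2,115],[314.7,126.3],[300.7,182.8],[251.8,171.2],[252.2,176.3],[299.6,187.7]])+k
q,e=fit([[.155,.065,.076],[.155,-.065,.076],[0,-.065,.076],[0,.065,.076],[0,.065,.016],[0,-.065,.016]],uv)
print("box",q,e)
piv=place(q,[[-.012,.115,.036]])[0]; print("pivot pred",piv,"seen",ray(231.8,173.5,.045))
pg=ray(260.7,189.7,.114); d=pg-piv; print("peg",pg,np.hypot(d[0],d[1]),"latch",(q[2]-np.pi/2)-np.arctan2(d[1],d[0]))
uv=np.array([[373,244.3],[431.2,225.5],[434.2,233.3],[375.3,252.2],[402.2,257],[409.7,255]])+k
f,e=fit([[.009,.075,.095],[.009,-.075,.095],[-.009,-.075,.095],[-.009,.075,.095],[-.043,.01,.067],[-.043,-.01,.067]],uv)
print("front",f,e,"pull",place(f,[[-.028,0,.055]])[0])
print("goal peg at 90", place(q,[[-.112,.115,.1]])[0])
print("final front", place(q,[[-.009+.017,0,0]])[0], "pull",place(q,[[-.028-.009+.017,0,.055]])[0])
print("screwdr",ray(260,272,.01),ray(337,268,.01))
print("mug",ray(157,180,.05))
E
```

```text
box [ 0.6318  0.076  -0.2252] 0.9326558764672654
pivot pred [0.6458 0.1908 0.036 ] seen [0.6456 0.1903 0.045 ]
peg [0.5886 0.11   0.114 ] 0.09895699748508488 latch 0.3902460783604442
front [ 0.4794 -0.2345  0.322 ] 0.6340682987724051 pull [ 0.4529 -0.2434  0.055 ]
goal peg at 90 [0.5483 0.2131 0.1   ]
final front [0.6396 0.0742 0.    ] pull [0.6123 0.0805 0.055 ]
screwdr [0.3946 0.112  0.01  ] [ 0.4082 -0.0864  0.01  ]
mug [0.6236 0.3818 0.05  ]
```

```bash
cat >> h.py <<'E'
def rows(x,y,z,yaw,s=None):
    s=s or readout.get_state(); p,r=np.array(s["eef_pos"]),s["tcp_rot"]; w=r[2]
    d=np.array([x,y,z])-p; c,n=np.cos(w),np.sin(w)
    t=(w-yaw+np.pi)%(2*np.pi)-np.pi
    print("row",np.round([ (c*d[0]+n*d[1])/.5,(n*d[0]-c*d[1])/.5,-d[2]/.5,t/.5],4),"n",np.linalg.norm(d)/.0417,abs(np.degrees(t))/7.16)
E
python3 -c "
from h import *
rows(.5886,.110,.20,2.916)"
```

```text
row [-1.0597 -0.6912  0.0613 -0.1485] n 15.187361036193913 0.594330068842283
```

```bash
python3 -m jog '[-0.75,-0.49,0.05,-0.15,0.2,-0.75,-0.49,0.05,-0.15,0.2,-0.75,-0.49,0.05,-0.15,0.2,-0.75,-0.49,0.05,-0.15,0.2,-0.75,-0.49,0.05,-0.15,0.2,-0.75,-0.49,0.05,-0.15,0.2,-0.75,-0.49,0.05,-0.15,0.2,-0.75,-0.49,0.05,-0.15,0.2,-0.75,-0.49,0.05,-0.15,0.2,-0.75,-0.49,0.05,-0.15,0.2,-0.75,-0.49,0.05,-0.15,0.2,-0.75,-0.49,0.05,-0.15,0.2]'; python3 -c "
from h import *
rows(.5886,.110,.18,2.916);print(readout.get_state()['qpos'])"
```

```text
time: 1.1
eef_pos: [0.4748, 0.2449, 0.206]
tcp_rot: [-3.139, 0.002, 2.907]
ft_force: [0.6, -0.0, -0.5]
opening: 0.051
grasp_force: 0.0
row [-0.2842 -0.2095  0.0519 -0.0182] n 4.278500429953399 0.07292934441606438
[-0.70647593  0.31039484  0.16425526  1.83878592 -0.05496121  0.99741565
  0.81600252]
```

```bash
python3 -m jog '[-0.284,-0.21,0.052,-0.018,0.2,-0.284,-0.21,0.052,-0.018,0.2,-0.284,-0.21,0.052,-0.018,0.2,-0.284,-0.21,0.052,-0.018,0.2,-0.284,-0.21,0.052,-0.018,0.2,-0.284,-0.21,0.052,-0.018,0.2,-0.284,-0.21,0.052,-0.018,0.2]'; python3 -c "
from h import *
rows(.5886,.110,.06,2.916);s=readout.get_state();print(s['qpos'])
cv2.imwrite('pics/top1.png',cv2.resize(vision.camera('top')[140:260,200:340],None,fx=4,fy=4))"
```

```text
time: 1.68
eef_pos: [0.5853, 0.1179, 0.1796]
tcp_rot: [-3.141, -0.001, 2.924]
ft_force: [-0.4, 0.3, 0.2]
opening: 0.0508
grasp_force: 0.0
row [-0.0099 -0.014   0.2393  0.016 ] n 2.8766371787826417 0.06387083373925204
[-0.43448766  0.43746669  0.20613597  1.7205177  -0.10367735  0.99557219
  1.16255693]
```

View pics/top1.png

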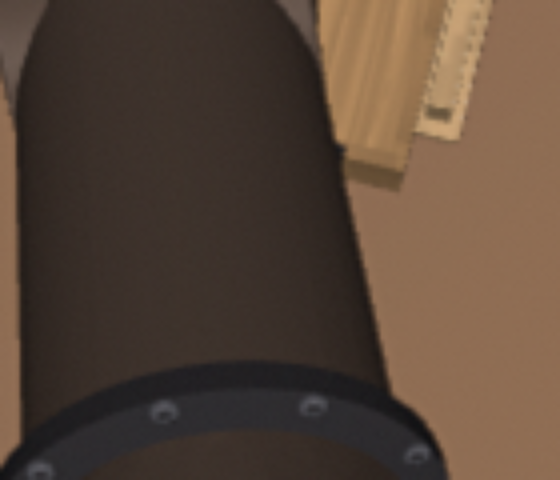

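The arm hides the peg in this view (dark link across most of the frame), so I'll settle and read the pose before going down.

```bash
python3 -m jog '[0,0,0,0,0.2,0,0,0,0,0.2]'; python3 -c "
from h import *
rows(.5886,.110,.06,2.916)"
```

```text
time: 1.9
eef_pos: [0.5848, 0.1201, 0.1805]
tcp_rot: [3.141, -0.0, 2.928]
ft_force: [0.4, -0.7, -1.0]
opening: 0.0511
grasp_force: 0.0
row [-0.0118 -0.0181  0.241   0.0246] n 2.901322148758057 0.0983848951424147
```

Settled. Next: centre over the peg, descend, and close.

```bash
python3 -m jog '[-0.012,-0.018,0,0.025,0.2,-0.012,-0.018,0,0.025,0.2,-0.012,-0.018,0.06,0.025,0.2,-0.012,-0.018,0.12,0.025,0.2,-0.012,-0.018,0.18,0.025,0.2,-0.012,-0.018,0.24,0.025,0.2,-0.012,-0.018,0.24,0.025,0.2,-0.012,-0.018,0.24,0.025,0.2]' && python3 -m jog '[0,0,0,0,-0.3,0,0,0,0,-0.6,0,0,0,0,-0.8,0,0,0,0,-0.8,0,0,0,0,-0.8,0,0,0,0,-0.8,0,0,0,0,-0.8]'; python3 -c "
from h import *
rows(.5886,.110,.06,2.916)"
```

```text
time: 2.57
eef_pos: [0.5885, 0.1077, 0.0596]
tcp_rot: [-3.14, -0.003, 2.913]
ft_force: [-0.1, -0.0, 1.1]
opening: 0.051
grasp_force: 0.0
time: 3.15
eef_pos: [0.5913, 0.1091, 0.0625]
tcp_rot: [3.139, 0.004, 2.913]
ft_force: [1.9, 1.2, 7.5]
opening: 0.0145
grasp_force: 58.4
row [ 0.0057  0.0006  0.005  -0.005 ] n 0.09104839440626952 0.02018479774298109
```

```bash
cat >> h.py <<'E'
def arc(D,n,piv=(.6457,.1906)):
    s=readout.get_state();p=np.array(s["eef_pos"])[:2];w=s["tcp_rot"][2];r=p-piv;c0,n0=np.cos(w),np.sin(w)
    print("latch",-.2252-np.pi/2-np.arctan2(r[1],r[0]),np.hypot(*r))
    for D in np.linspace(0,D,n+1)[1:]:
        c,k=np.cos(-D),np.sin(-D);d=np.array([c*r[0]-k*r[1],k*r[0]+c*r[1]])-r
        print(np.round([(c0*d[0]+n0*d[1])/.5,(n0*d[0]-c0*d[1])/.5,0,D/.5],3).tolist())
E
python3 -c "
from h import *
arc(.48,6)"
```

```text
latch 0.36297986763852386 0.0980144024996487
[0.014, 0.006, 0.0, 0.16]
[0.028, 0.013, 0.0, 0.32]
[0.042, 0.022, 0.0, 0.48]
[0.054, 0.031, 0.0, 0.64]
[0.066, 0.041, 0.0, 0.8]
[0.077, 0.053, 0.0, 0.96]
```

```bash
python3 -m jog '[0.014,0.006,0,0.16,-0.8,0.028,0.013,0,0.32,-0.8,0.042,0.022,0,0.48,-0.8,0.054,0.031,0,0.64,-0.8,0.066,0.041,0,0.8,-0.8,0.077,0.053,0,0.96,-0.8,0.077,0.053,0,0.96,-0.8,0.077,0.053,0,0.96,-0.8]'; python3 -c "
from h import *
arc(.48,6)"
```

```text
time: 3.82
eef_pos: [0.5606, 0.1446, 0.0625]
tcp_rot: [3.136, 0.003, 2.434]
ft_force: [4.1, 2.9, 4.9]
opening: 0.0144
grasp_force: 59.2
latch 0.8501980344917075 0.09675493293937663
[0.014, 0.006, 0.0, 0.16]
[0.028, 0.013, 0.0, 0.32]
[0.041, 0.022, 0.0, 0.48]
[0.053, 0.031, 0.0, 0.64]
[0.065, 0.041, 0.0, 0.8]
[0.076, 0.053, 0.0, 0.96]
```

```bash
python3 -m jog '[0.014,0.006,0,0.16,-0.8,0.028,0.013,0,0.32,-0.8,0.041,0.022,0,0.48,-0.8,0.053,0.031,0,0.64,-0.8,0.065,0.041,0,0.8,-0.8,0.076,0.053,0,0.96,-0.8,0.076,0.053,0,0.96,-0.8,0.076,0.053,0,0.96,-0.8]'; python3 -c "
from h import *
arc(.24,3)"
```

```text
time: 4.48
eef_pos: [0.5495, 0.1895, 0.0625]
tcp_rot: [3.135, 0.0, 1.954]
ft_force: [6.4, 2.3, 4.5]
opening: 0.0142
grasp_force: 59.4
latch 1.3336665367543103 0.09621300315149878
[0.014, 0.006, 0.0, 0.16]
[0.028, 0.013, 0.0, 0.32]
[0.041, 0.022, 0.0, 0.48]
```

```bash
python3 -m jog '[0.014,0.006,0,0.16,-0.8,0.027,0.013,0,0.31,-0.8,0.039,0.021,0,0.46,-0.8,0.039,0.021,0,0.46,-0.8,0.039,0.021,0,0.46,-0.8]' && python3 -m jog '[0,0,0,0,-0.5,0,0,0,0,-0.2,0,0,0,0,0,0,0,0,0,0,0,0,0,0,0]'; python3 -c "
from h import *
arc(.24,1)
rows(.55,.17,.25,1.736)"
```

```text
time: 4.9
eef_pos: [0.5518, 0.2114, 0.0625]
tcp_rot: [3.135, -0.002, 1.724]
ft_force: [5.3, 3.0, 5.6]
opening: 0.0149
grasp_force: 59.5
time: 5.32
eef_pos: [0.5484, 0.2094, 0.0602]
tcp_rot: [-3.141, -0.0, 1.723]
ft_force: [0.2, 0.2, -0.6]
opening: 0.0428
grasp_force: 0.0
latch -4.746633699810518 0.09906193763640538
[0.042, 0.021, 0.0, 0.48]
row [-0.0784 -0.0089 -0.3795 -0.0259] n 4.648079432696493 0.10361415556127317
```

```bash
python3 -m jog '[0,0,-0.08,0,0,0,0,-0.16,0,0,0,0,-0.24,0,0,0,0,-0.3,0,0,0,0,-0.3,0,0,0,0,-0.3,0,0]'; python3 -c "
from h import *
rows(.4529,-.2434,.2,.322)"
```

```text
time: 5.82
eef_pos: [0.5497, 0.2098, 0.2122]
tcp_rot: [3.138, -0.002, 1.723]
ft_force: [-0.7, 0.5, -1.1]
opening: 0.0422
grasp_force: 0.0
row [-0.8666 -0.3289  0.0243  2.8024] n 11.1176712902014 11.212626629118278
```

```bash
python3 -m jog '[-0.86,-0.33,0.02,0.95,0,-0.86,-0.33,0.02,0.95,0,-0.86,-0.33,0.02,0.95,0,-0.86,-0.33,0.02,0.95,0,-0.86,-0.33,0.02,0.95,0,-0.86,-0.33,0.02,0.95,0,-0.86,-0.33,0.02,0.95,0,-0.86,-0.33,0.02,0.95,0,-0.86,-0.33,0.02,0.95,0,-0.86,-0.33,0.02,0.95,0,-0.86,-0.33,0.02,0.95,0,-0.86,-0.33,0.02,0.95,0]' && python3 -m jog '[0,0,0,0.95,0,0,0,0,0.95,0,0,0,0,0.95,0,0,0,0,0.95,0,0,0,0,0.95,0,0,0,0,0.95,0]'; python3 -c "
from h import *
s=readout.get_state();rows(.4529,-.2434,.15,.322,s);print(s['qpos'],s['time'])
im=vision.camera('top');cv2.imwrite('pics/t2.png',cv2.resize(im[85:215,200:340],None,fx=4.5,fy=4.5,interpolation=cv2.INTER_CUBIC)[:600])"
```

```text
time: 6.82
eef_pos: [0.4468, -0.2487, 0.1999]
tcp_rot: [-3.141, 0.004, 1.237]
ft_force: [-0.2, -1.2, -0.5]
opening: 0.0431
grasp_force: 0.0
time: 7.32
eef_pos: [0.4504, -0.2399, 0.1993]
tcp_rot: [-3.14, 0.001, 0.777]
ft_force: [-0.6, 0.4, 0.3]
opening: 0.0427
grasp_force: 0.0
row [-0.0013  0.0084  0.0987  0.909 ] n 1.1875979828102572 3.637040317288117
[-0.33662773  0.38792974  0.97390019  1.9418357  -0.37729065  1.0092485
  0.01515695] 7.3167
```

View pics/t2.png

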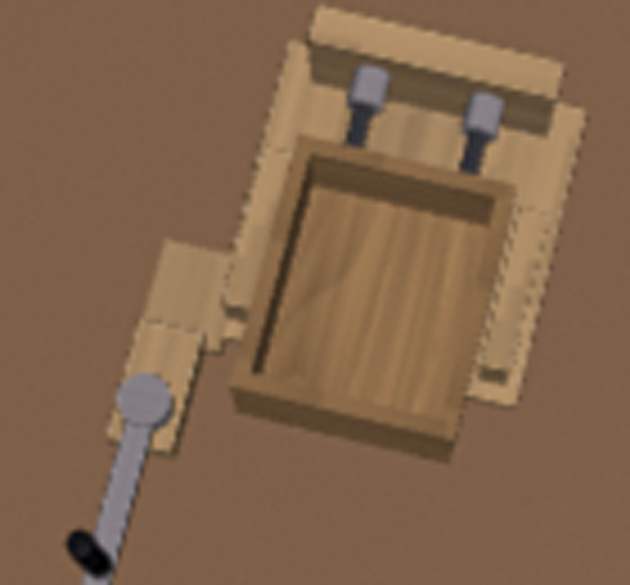

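The latch now points out, parallel to the box sides: pivot cap (232,173.5), peg top about (217.8,205.7). I'll check the angle and finish aligning over the pull.

```bash
python3 -m jog '[-0.001,0.008,0.1,0.91,0,-0.001,0.008,0.1,0.91,0,-0.001,0.008,0.1,0.91,0,-0.001,0.008,0.1,0.91,0,-0.001,0.008,0.1,0.91,0,-0.001,0.008,0.1,0.91,0]'; python3 -c "
from h import *
pg=ray(217.4,205.3,.114);d=pg-[.6457,.1906,0];print(pg,np.hypot(*d[:2]),-.2252-np.pi/2-np.arctan2(d[1],d[0])+2*np.pi)
s=readout.get_state();rows(.4545,-.2429,.037,.322,s);print(s['qpos'],s['time'])"
```

```text
time: 7.87
eef_pos: [0.4532, -0.2436, 0.15]
tcp_rot: [-3.141, 0.001, 0.323]
ft_force: [-0.5, -0.3, 0.1]
opening: 0.0425
grasp_force: 0.0
[0.54864499 0.21247871 0.114     ] 0.09949046196628883 1.5673161009157326
row [ 0.0028 -0.0006  0.2261  0.0018] n 2.7107947846688925 0.007228547677447537
[-0.34093964  0.51060865  1.04018263  1.99412073 -0.54513301  0.94760833
 -0.26967679] 7.8667
```

```bash
python3 -m jog '[0,0,0.06,0,0,0,0,0.12,0,0,0,0,0.18,0,0,0,0,0.226,0,0,0,0,0.226,0,0,0,0,0.226,0,0]' && python3 -m jog '[0,0,0,0,-0.3,0,0,0,0,-0.5,0,0,0,0,-0.7,0,0,0,0,-0.7,0,0,0,0,-0.7,0,0,0,0,-0.7,0,0,0,0,-0.7]'; python3 -c "
from h import *
s=readout.get_state();rows(.4545,-.2429,.037,.322,s)"
```

```text
time: 8.37
eef_pos: [0.4528, -0.2437, 0.0372]
tcp_rot: [-3.14, 0.001, 0.32]
ft_force: [0.1, -1.4, 1.8]
opening: 0.0428
grasp_force: 0.0
time: 8.95
eef_pos: [0.4545, -0.2446, 0.0391]
tcp_rot: [3.139, -0.002, 0.318]
ft_force: [-1.2, -1.2, 5.7]
opening: 0.0194
grasp_force: 58.5
row [ 0.0011 -0.0031  0.0041 -0.007 ] n 0.06385963891264355 0.028188032766929345
```

```bash
python3 -m jog '[0,0,-0.006,0,-0.7,0,0,-0.012,0,-0.7,0,0,-0.018,0,-0.7,0,0,-0.024,0,-0.7,0,0,-0.03,0,-0.7,0,0,-0.03,0,-0.7,0,0,-0.03,0,-0.7]'; python3 -c "
from h import *
s=readout.get_state();cv2.imwrite('pics/s3.png',cv2.resize(vision.camera('scene')[110:240,120:280],None,fx=4,fy=4,interpolation=cv2.INTER_CUBIC))
# pre-pose: pull 0.075 further out than unloaded contact
g=place((.6318,.076,-.2252),[[-.028-.009-.06,0,0]])[0];print(g)
rows(g[0],g[1],s['eef_pos'][2],-.2252,s)"
```

```text
time: 9.53
eef_pos: [0.4535, -0.2436, 0.0524]
tcp_rot: [3.142, -0.0, 0.319]
ft_force: [-0.8, 0.5, -3.5]
opening: 0.019
grasp_force: 58.8
[0.5372493  0.09766023 0.        ]
row [ 0.3727 -0.5958 -0.      1.0874] n 8.426707099151919 4.350946585430853
```

View pics/s3.png

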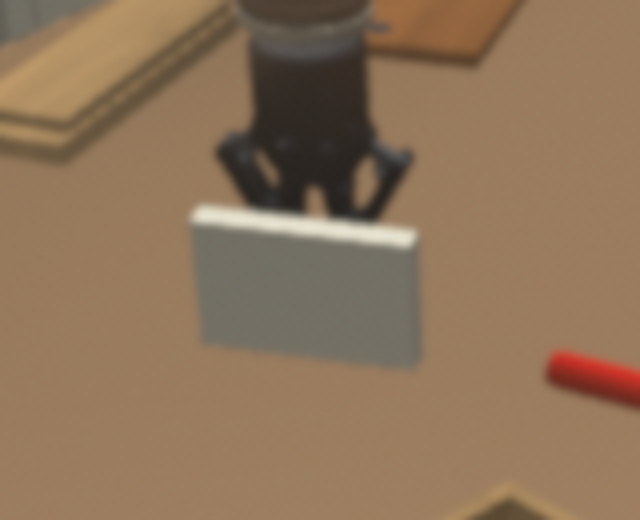

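The front is held upright and clear of the worktop (crop x 190–420, y 205–365, screwdriver to its right). I'll carry it to a pose 60 mm before the face.

```bash
python3 -m jog '[0.02,-0.03,0,0.05,-0.7,0.05,-0.08,0,0.13,-0.7,0.09,-0.144,0,0.24,-0.7,0.13,-0.208,0,0.35,-0.7,0.17,-0.272,0,0.46,-0.7,0.21,-0.336,0,0.57,-0.7,0.25,-0.4,0,0.68,-0.7,0.29,-0.464,0,0.79,-0.7,0.325,-0.52,0,0.89,-0.7,0.35,-0.56,0,0.95,-0.7,0.366,-0.585,0,0.98,-0.7,0.373,-0.596,0,0.99,-0.7]' && python3 -m jog '[0,0,0,0.05,-0.7,0,0,0,0.098,-0.7,0,0,0,0.098,-0.7,0,0,0,0.098,-0.7]'; python3 -c "
from h import *
s=readout.get_state();im=vision.camera('top');cv2.imwrite('pics/t4.png',cv2.resize(im[100:240,200:340],None,fx=4,fy=4,interpolation=cv2.INTER_CUBIC))
im=vision.camera('scene');cv2.imwrite('pics/s4.png',cv2.resize(im[170:340,150:360],None,fx=3.5,fy=3.5,interpolation=cv2.INTER_CUBIC))
rows(.5372,.0977,s['eef_pos'][2],-.2252,s);print(s['qpos'])"
```

```text
time: 10.58
eef_pos: [0.5375, 0.101, 0.0516]
tcp_rot: [-3.141, 0.001, -0.173]
ft_force: [-0.7, -0.4, -2.7]
opening: 0.0187
grasp_force: 59.0
time: 10.92
eef_pos: [0.5371, 0.096, 0.0525]
tcp_rot: [3.141, -0.0, -0.228]
ft_force: [0.0, 0.0, -2.6]
opening: 0.0192
grasp_force: 58.9
row [-0.0006 -0.0034 -0.     -0.0064] n 0.04174797294942639 0.025559759349945737
[-0.96012401  0.78469966  1.07277433  2.00683339 -0.89351527  0.92102934
 -1.19872505]
```

View pics/s4.png

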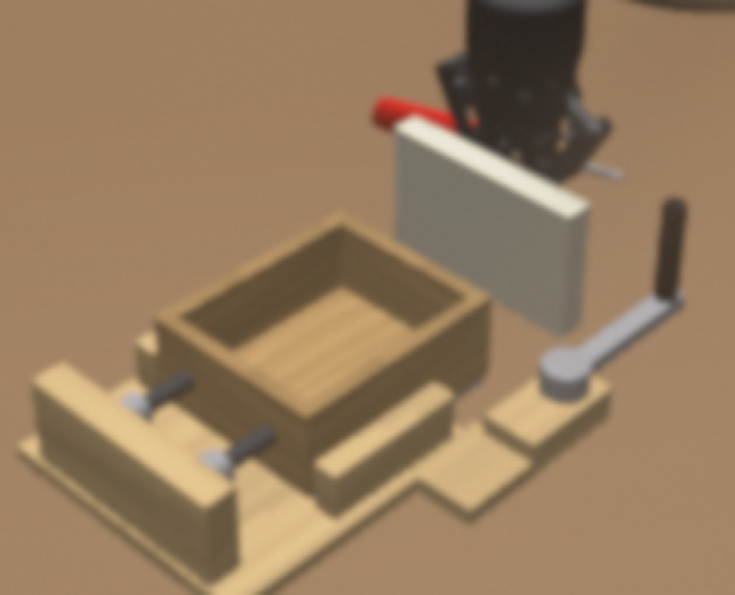

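The front stands parallel to the face: top back corners at crop (397,130) and (565,220), bottom left at (560,335). The latch is clear on the right. Now I'll fit the held pose from both views.

Run:
```python
from h import *
uv=np.array([[396,131],[566,219],[590,204],[415,117],[560,336],[580,322]])/3.5+[150,170]-.35
L=np.array([[.009,-.075,.095],[.009,.075,.095],[-.009,.075,.095],[-.009,-.075,.095],[.009,.075,0],[-.009,.075,0]])
f=lambda q:(proj(place(q,L+[0,0,q[3]]),"scene")-uv).ravel()
r=least_squares(f,[.56,.09,-.22,.01]);print(r.x,np.round(r.fun,1))
b=np.array([.6318,.076]);c,s=np.cos(.2252),-np.sin(.2252);d=r.x[:2]-b;print("in box",c*d[0]+s*d[1],-s*d[0]+c*d[1])
p=readout.get_state()["eef_pos"][:2]-b;print("tcp in box",c*p[0]+s*p[1],-s*p[0]+c*p[1])
# box check in same view
uv=np.array([[155,320],[308,416],[490,297],[340,215]])/3.5+[150,170]-.35
L=[[.155,-.065,.076],[.155,.065,.076],[0,.065,.076],[0,-.065,.076]]
r=least_squares(lambda q:(proj(place(q,L),"scene")-uv).ravel(),[.63,.08,-.22]);print("box(scene)",r.x,np.round(r.fun,1))
```

```text
[ 0.54136655  0.07784961 -0.21696554 -0.00676049] [ 0.2 -0.6  1.  -0.6 -0.8  0.4 -0.1  0.5  0.2 -0.1 -0.6  0.4]
in box -0.08856297995524633 -0.018391004572225412
tcp in box -0.09675388807290622 -0.0011444457835997797
box(scene) [ 0.63653407  0.07667445 -0.21620258] [-0.5 -0.4  0.   1.   0.7 -0.1 -0.2 -1. ]
```

View pics/t4.png

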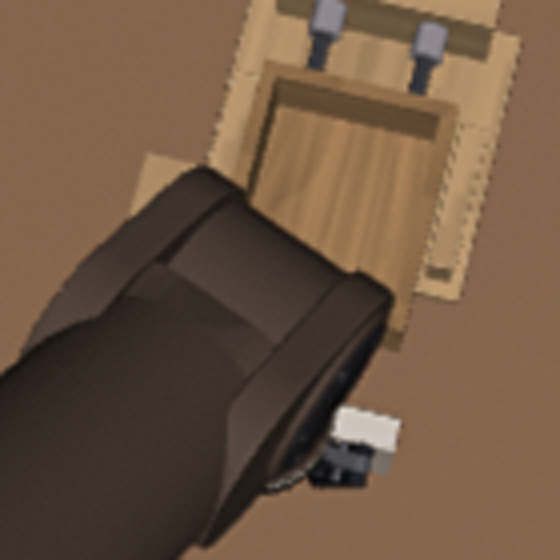

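Top view shows only the front's right end: top corners (400,418) and (394,452) in the crop. I'll fit both views with the height fixed by the measured lift.

Run:
```python
from h import *
uv=np.array([[396,131],[566,219],[590,204],[415,117],[560,336],[580,322]])/3.5+[150,170]-.35
L=np.array([[.009,-.075,.095],[.009,.075,.095],[-.009,.075,.095],[-.009,-.075,.095],[.009,.075,0],[-.009,.075,0]])
t=np.array([[400,418],[394,452]])/4+[200,100]-.4
c,s=np.cos(.2252),-np.sin(.2252)
for z in(.009,.013):
  M=L+[0,0,z]
  for nm,f in(("scene",lambda q:(proj(place(q,M),"scene")-uv).ravel()),("both",lambda q:np.r_[(proj(place(q,M),"scene")-uv).ravel(),(proj(place(q,M[[0,3]]))-t).ravel()])):
    r=least_squares(f,[.56,.09,-.22]);d=r.x[:2]-[.6318,.076];print(z,nm,r.x,np.abs(r.fun).max(),"in box",c*d[0]+s*d[1],-s*d[0]+c*d[1])
q=[.5649,.0911,-.2252];print("top ends: ray",[ray(*k,.108) for k in t],"pred",place(q,M[[0,3]]))
```

```text
0.009 scene [ 0.56140066  0.08772815 -0.22589019] 1.437167338160208 in box -0.07124062882485227 -0.004288252197087944
0.009 both [ 0.56236233  0.08857663 -0.22306019] 1.4290854776359083 in box -0.07049270548544595 -0.003246463544554365
0.013 scene [ 0.5664815   0.09023457 -0.22822726] 1.6561877280475983 in box -0.06684776871847033 -0.0007105689979329845
0.013 both [ 0.56507862  0.09003485 -0.24157267] 2.1329062064327786 in box -0.06817062690871971 -0.0012185126886713488
top ends: ray [array([0.55610086, 0.01568526, 0.108     ]), array([0.535296  , 0.01908034, 0.108     ])] pred [[0.55692515 0.01598408 0.108     ]
 [0.53937966 0.0200035  0.108     ]]
```

```bash
python3 -m jog '[0.01,-0.002,0.004,-0.005,-0.7,0.03,-0.002,0.01,-0.005,-0.7,0.05,-0.002,0.016,-0.005,-0.7,0.07,-0.002,0.02,-0.005,-0.7,0.085,-0.002,0.02,-0.005,-0.7,0.095,-0.002,0.02,-0.005,-0.7,0.1,-0.002,0.02,-0.005,-0.7,0.1,-0.002,0.02,-0.005,-0.7,0.1,-0.002,0.02,-0.005,-0.7]'; for i in 1; do python3 -m jog '[0.01,0,0,0,-0.7,0.02,0,0,0,-0.7,0.03,0,0,0,-0.7,0.03,0,0,0,-0.7,0.03,0,0,0,-0.7]'; done
```

```text
time: 11.77
eef_pos: [0.5861, 0.0874, 0.0423]
tcp_rot: [3.142, 0.0, -0.223]
ft_force: [0.1, -0.2, -3.5]
opening: 0.0187
grasp_force: 58.9
time: 12.18
eef_pos: [0.6009, 0.0843, 0.0422]
tcp_rot: [-3.141, 0.001, -0.223]
ft_force: [-1.9, 2.3, -2.4]
opening: 0.0194
grasp_force: 59.5
```

```bash
python3 -m jog '[0.004,0,0,0,-0.7,0.008,0,0,0,-0.7,0.012,0,0,0,-0.7,0.016,0,0,0,-0.7,0.016,0,0,0,-0.7,0.016,0,0,0,-0.7]'; for i in 1 2 3; do python3 -m jog '[0,0,0,0,-0.7]' | grep -E 'eef|ft'; done
```

```text
time: 12.68
eef_pos: [0.6079, 0.0827, 0.0421]
tcp_rot: [-3.141, 0.002, -0.223]
ft_force: [-7.0, 2.6, 1.2]
opening: 0.0189
grasp_force: 59.9
eef_pos: [0.6078, 0.0827, 0.0421]
ft_force: [-6.9, 2.3, 0.0]
eef_pos: [0.6078, 0.0827, 0.0421]
ft_force: [-6.8, 3.2, 0.1]
eef_pos: [0.6078, 0.0827, 0.0421]
ft_force: [-6.9, 2.3, 1.3]
```

```bash
python3 -m jog '[0.003,0,0,0,-0.7,0.006,0,0,0,-0.7,0.01,0,0,0,-0.7,0.01,0,0,0,-0.7,0.01,0,0,0,-0.7,0.01,0,0,0,-0.7]'; for i in 1 2 3; do python3 -m jog '[0,0,0,0,-0.7]' | grep -E 'eef|ft'; done; python3 -c "
from h import *
im=vision.camera('scene');cv2.imwrite('pics/s5.png',cv2.resize(im[190:340,150:350],None,fx=4,fy=4,interpolation=cv2.INTER_CUBIC))"
```

```text
time: 13.43
eef_pos: [0.6121, 0.0817, 0.0421]
tcp_rot: [-3.141, 0.003, -0.223]
ft_force: [-8.0, 3.3, 2.3]
opening: 0.0189
grasp_force: 60.1
eef_pos: [0.6121, 0.0817, 0.0421]
ft_force: [-9.2, 2.8, 2.8]
eef_pos: [0.6121, 0.0817, 0.0421]
ft_force: [-8.5, 2.2, 1.9]
eef_pos: [0.6121, 0.0817, 0.0421]
ft_force: [-9.2, 2.9, 3.8]
```

View pics/s5.png

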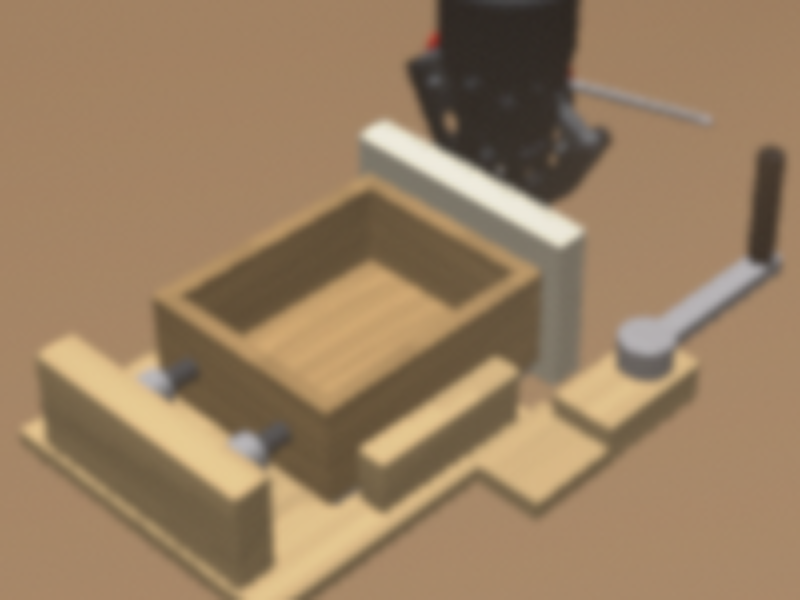

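The front lies flat on the face, upright, latch and screwdriver clear. Back top corners at crop (361,141) and (560,248), box top front corners at (372,178) and (540,270). One check of centring, height and tilt before handing in.

Run:
```python
from h import *
px=lambda u,v:(u/4+150-.375,v/4+190-.375)
c,s=np.cos(.2252),-np.sin(.2252)
def inbox(u,v,z):
    d=ray(*px(u,v),z,"scene")[:2]-[.6318,.076];return np.round([c*d[0]+s*d[1],-s*d[0]+c*d[1]],4)
for n,a in dict(boxR=(372,178,.076),boxL=(540,270,.076),frR=(361,141,.098),frL=(560,248,.098),frRo=(383,121,.098),frLo=(584,231,.098),frLbot=(557,383,.003)).items(): print(n,inbox(*a))
```

```text
boxR [ 0.0223 -0.0583]
boxL [0.0194 0.0643]
frR [ 0.0235 -0.0654]
frL [0.0204 0.0781]
frRo [ 0.001  -0.0711]
frLo [0.0006 0.0772]
frLbot [0.0148 0.0756]
```

Run:
```python
from h import *
q=(.6318,.076,-.2252)
for t in(-.06,0,.06):   # t>0: top leans into box (+x)
    P=place(q,[[.016+t*.095,.075,.098],[.016,.075,.003],[.016-.018+t*.095,.075,.098],[-.002,.075,.003]])
    print(t,np.round((proj(P,"scene")-[150,190]+.375)*4,1).tolist())
im=vision.camera("scene")[190:340,150:350];im=cv2.resize(im,None,fx=4,fy=4,interpolation=cv2.INTER_CUBIC).astype(int).sum(2)
for v in(280,300,320,340,360): 
    r=np.convolve(im[v],np.ones(5)/5,"same");g=np.gradient(r);print(v,[int(k) for k in range(520,610) if abs(g[k])>4 and abs(g[k])==abs(g[k-4:k+5]).max()])
```

```text
-0.06 [[568.5, 237.2], [554.6, 383.5], [591.2, 222.5], [576.6, 368.1]]
0 [[561.2, 241.9], [554.6, 383.5], [584.1, 227.1], [576.6, 368.1]]
0.06 [[553.9, 246.6], [554.6, 383.5], [576.9, 231.8], [576.6, 368.1]]
280 [528, 543, 583]
300 [543, 580, 581]
320 [540, 580]
340 [539, 579]
360 [539, 579, 600]
```

Run:
```python
from h import *
im=sum(vision.camera("scene").astype(float).sum(2) for _ in range(4))/4
V=np.arange(253,281);X=[]
for v in V:
    g=np.clip(np.gradient(im[v])[289:300],0,None);X.append((g*np.arange(289,300)).sum()/g.sum())
X=np.array(X);p=np.polyfit(V,X,1);k=abs(X-np.polyval(p,V))<.6;p=np.polyfit(V[k],X[k],1);print("slope",p[0],"rms",np.std(X[k]-np.polyval(p,V[k])),k.sum())
for t in(-.03,0,.03,.06):
    a=proj(place((.6318,.076,-.2252),[[-.002+t*.095,.075,.098],[-.002,.075,.003]]),"scene");print(t,(a[1,0]-a[0,0])/(a[1,1]-a[0,1]))
s=readout.get_state();print(s["time"],s["ft_force"],s["grasp_force"])
```

```text
slope -0.038972177880859146 rms 0.10731713095677861 26
-0.03 -0.07732865523783478
0 -0.05322309361195324
0.03 -0.028233472151705283
0.06 -0.002310248688131374
13.9833 [-9.03046792  2.25749353  3.09528635] 60.143094062805176
```

```bash
python3 -c "
from bench import arm
print(arm.finish_job())"
```

```text
the job is handed in; nothing more can be done
None
```

I handed the job in with the latch open at about 1.57 rad and the front held upright against the box face at about 9.3 N, centred to within about 3 mm and tilted about 0.02 rad; the mug, soap bottle and screwdriver were never touched.

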